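# Lift the red-capped vial with the tongs

### The arm

A 6-joint arm with a two-finger parallel gripper is mounted at the origin on the work surface. World frame = base frame: x ahead of the robot, y to its left, z up, the work surface at z = 0. Lengths are in m, angles in rad, forces in N, time in s.
With the tool pointing down it reaches from about 0.35 to 0.975 m from the base axis. Payload 4.9 kg.
Tool frame: the origin (TCP) lies midway between the tips of the shut fingers; the grasp point (between the pads) lies 19 mm behind it; z points along the fingers, y is the line along which they close (so a half turn about z gives the same grasp; the last joint's range is limited). The gripper opens to 85 mm and grips with 20 to 120 N. Pads are 22 mm wide; open, the fingers measure 114 mm over their backs; the gripper's body (76 mm by 85 mm) begins 54 mm behind the grasp point. The pads swing forward as they close: fully open they stand 13 mm farther back than shut.
Start: joints at [1.016, 0.053, 1.613, -0, 1.476, -0.119], TCP at [0.264, 0.567, 0.231] pointing down, gripper open.
Joint ranges: [-3.01, 3.01], [-1.01, 2.22], [0.06, 2.58], [-1.02, 4.17], [0.09, 2.62], [-3.14, 3.14]. Speed limits (rad/s): [2.57, 2.57, 3.14, 3.14, 3.14, 3.14].

### API

Orientations are given as a rotation vector (axis times angle).
In Python, from station import ctrl gives the robot as it stands.
- The arm moves only by the shell command python3 -m handwheel 'ROWS' [FORCE]. ROWS is JSON, a list of rows, each an object with "gripper": the gripper command: -1 is fully open, 1 is shut, values between are in proportion; "offset": the shift along the tool's x, y, z in mm, a list of three; "rotation": the turn, a rotation vector about the tool's x, y, z in rad, a list of three. A call has exactly 8 rows; each row is the pose to reach, as a shift and turn from the pose commanded when the call began, along the tool's axes at that moment; what a row does not reach only later rows make up. A row lasts 1/8 s, in which the tool goes at most 62.5 mm and 10.7 degrees, less where a joint would pass 70% of its speed; a pose out of reach is approached as far as the arm can. A call with a gripper value outside its range is refused whole. The fingers move at their own pace and stop on an object; FORCE is the grip in N (left out, the last holds). Time passes only in rows, so rows that repeat a pose let the fingers close, or fill a call up. It gives the time, the measured TCP pose, the force, the opening and the grip force at its end, in the units of the state.
- ctrl.get_obs(): the state, without advancing time (a new reading comes with each control period).
- ctrl.get_image(name): name is "side" or "top"; returns a dict with "image" (420x560x3 uint8, red, green, blue), "fovy" (degrees; the focal length in pixels is half the picture's height over the tangent of half this angle, whatever the lens; pixels are square), "cx", "cy" (the principal point, pixels), "xyz" and "attitude" of the camera in the world. Camera axes: x right, y up, looking along -z (the intrinsics and any distortion apply to the point x, -y, -z); pixel columns grow to the right and rows downward; lengths in m; the calibration is good to about 2 mm. A picture is of the moment at which its call begins. There is no depth.
- ctrl.finish_job(): hands the job in; it is judged then, once.
The state is a dict: "t": time; "q": joint angles; "dq": joint speeds; "effort": joint torques, N m; "tool_pos": TCP position; "tool_rot": TCP orientation; "contact_force": force on the tool from outside, world axes, zero at the start; "wrist_torque": the same for the moment, N m; "opening": finger opening in m; "grip_force": force on a finger pad.
Only numpy, scipy, OpenCV 4.12 (cv2) and the standard library are available. Lean on these libraries where they do the work, as an engineer would, in place of code of your own. Each camera call takes 0.05 s, during which the arm holds its last target. There are 200 camera calls.

### The job

Take the scissor tongs out of their caddy by the orange handles and, with them, pick the red-capped vial out of the tray by squeezing the jaws on it; never touch that vial with the gripper itself. Finish while holding it: the vial gripped in the tongs, roughly upright and still, with its base at least 10 cm above the bench, nothing put down or let go. Leave the other vials standing in the tray and everything else on the bench where it is.

Things in the scene. Friction and masses are not known exactly. Their poses are not given: they have to be found in the camera images.
- tongs_grip (a point): Point half-way between the tongs' two orange handle pads, at the pads' mid-height, 133 mm above the jaw tips. z up along the tongs; handles and jaws open and close along y. Pads: 18 mm wide (x), 28 mm tall, 7 mm thick; as they stand, open, 54 mm over their outer faces here and 58 mm at the top (they lean outward 0.16 rad each); parallel and 34 mm over the faces once the jaws are on a vial.
- tongs_jaws (a point): Point half-way between the black rubber jaws at their mid-height, 127 mm straight below tongs_grip, 6 mm above the tips; axes as tongs_grip. The jaws are shallow vees, 16 mm tall, 19 mm wide (x); open, as they stand, about 37 mm between their edges and 58 mm over their outsides; they close about as far as the pads are squeezed.
- caddy: Grey open-topped pocket that the tongs stand in, fixed to the bench: outside 40 x 76 x 60 mm tall, walls and floor 5 mm; origin at the centre of its underside, long side along y. The tongs have about 4 mm of play in it each way and come out straight up.
- tray: White open tray fixed to the bench: outside 126 (x) x 210 (y) x 36 mm tall, walls and floor 4 mm; origin at the centre of its underside. Five vials stand in it at tray x = -25 or 25 mm and y = -60, 0 or 60 mm (each up to 4 mm off), one place empty. There is room for the open jaws round a vial when the tongs open along tray y.
- vial_red_center (a point): The target: capped sample vial with a RED cap (the others have blue, white or green caps), amber glass, round, 22 mm diameter over body and cap, 50 mm tall, 30 g, standing on the tray floor; this point is its centre, 25 mm above its base and 25 mm below its top. Its z axis is up.
- vial_a_center (a point): Bystander vial with a blue cap, otherwise as the target (22 mm diameter, 50 mm tall); the point is its centre.
- vial_b_center (a point): Bystander vial with a blue cap, otherwise as the target (22 mm diameter, 50 mm tall); the point is its centre.
- vial_c_center (a point): Bystander vial with a white cap, otherwise as the target (22 mm diameter, 50 mm tall); the point is its centre.
- vial_d_center (a point): Bystander vial with a green cap, otherwise as the target (22 mm diameter, 50 mm tall); the point is its centre.
- beaker_mid (a point): Glass beaker on the bench, 70 mm wide, 85 mm tall; the point is 40 mm above its base. Leave alone.
- bottle_mid (a point): White bottle with blue cap on the bench, 60 mm diameter, 130 mm tall; the point is 60 mm above its base. Leave alone.
- timer: White pocket timer lying flat on the bench, 75 x 60 x 22 mm; origin at the centre of its underside. Leave alone.
- marker: Grey and red marker pen lying on the bench, 125 x 13 x 13 mm; origin at the centre of its underside, length along x. Leave alone.
- tongs: Steel scissor tongs, 147 mm tall, 100 g, upright in the caddy, handles up. Origin: centre line at the jaw tips; axes as tongs_grip. The arms cross at a pivot 62 mm below tongs_grip. A spring keeps them open: squeezing starts at 5 N on each pad and takes 8 N with the jaws on a vial. Squeezed only some millimetres (pads about 45 mm over their faces) they can be carried with the jaws still open.
- vial_red: The target vial as a whole; origin at the centre of its underside.
Mind the look-alikes: they are no part of the job. Leave any purple or yellow look-alike of the vial_red alone.

How it is judged:
By the outcome, as a careful person would: the job done as asked, in the order asked, and still so for the second after the job is handed in, while the arm keeps its last pose, push and grip.
It also fails if it takes over 50 s, if anything falls off the work surface, if the arm or the gripper's body presses on something with over 40 N, if the wrist force passes 120 N, or if a joint passes its speed limit or range.

## Working session

There is one attempt and no reset: what is moved stays moved. The work goes in short steps, Python scripts to look and compute and a shell command to move; the robot and the scene stay as the last step left them, time stands still between calls to the robot, and variables do not carry over. Pictures are saved under pics/ and viewed, at most 10 in all, crops included, and the job is handed in when it is done.

```bash
mkdir -p pics; ls
python3 - <<'E'
from station import ctrl
import cv2
for n in("side","top"):
    d=ctrl.get_image(n);cv2.imwrite(f"pics/{n}0.png",d["image"][:,:,::-1]);print(n,{k:v for k,v in d.items() if k!="image"})
o=ctrl.get_obs();print(o)
E
```

```text
pics
side {'fovy': 49.69349932561116, 'cx': 276.9151023120338, 'cy': 203.06015741305546, 'xyz': array([ 0.15450968, -0.7834902 ,  0.70290423]), 'attitude': array([ 0.96654349, -0.24663216, -0.46646954])}
top {'fovy': 52.91072614542712, 'cx': 275.9955696420458, 'cy': 211.87015911803772, 'xyz': array([0.40814171, 0.00950977, 1.14926922]), 'attitude': array([ 0.13819543, -0.14978611, -1.56043926])}
{'t': 0.1, 'q': array([ 1.01600595e+00,  5.33061410e-02,  1.61415531e+00, -2.34289231e-05,
        1.47600265e+00, -1.18995569e-01]), 'dq': array([-0.0007454 , -0.0013879 , -0.00306775, -0.00194559, -0.00031421,
        0.00061871]), 'effort': array([ 9.69221401e-05, -3.94906282e+01, -3.71362424e+01, -1.02471045e-04,
        4.03752216e-03, -1.38433086e-05]), 'tool_pos': array([0.26353553, 0.56609963, 0.2301773 ]), 'tool_rot': array([-6.79008107e-01, -3.06672405e+00,  2.78599870e-03]), 'contact_force': array([ 0.10421506, -0.74297714,  0.24164798]), 'wrist_torque': array([-0.03224564, -0.00753377, -0.01378568]), 'grip_force': 0.0, 'opening': 0.08528293603605337}
```

View pics/side0.png

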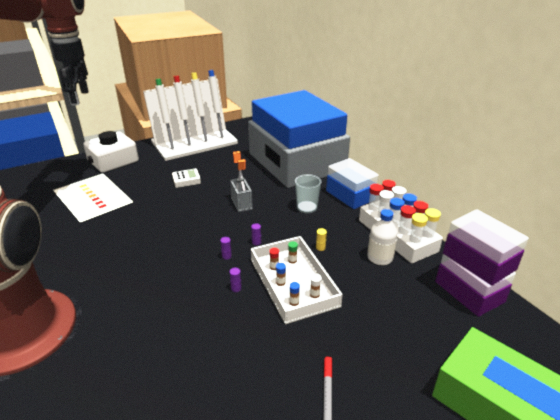

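View pics/top0.png

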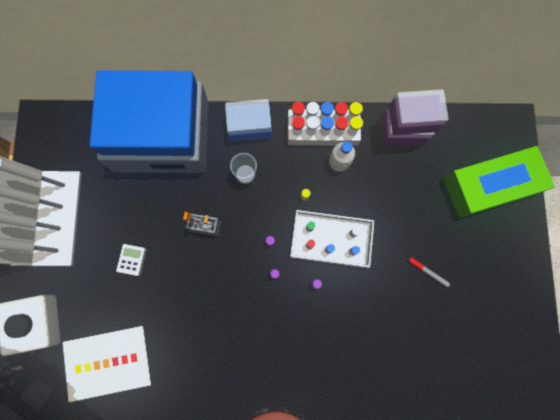

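The side view shows the tongs at about (240,165) in the caddy at (241,195), and the tray around (294,277) with the red cap at (274,252). In the top view, the pads are at (186,216) and (207,219), the tray is around (333,240) and the red cap is at (311,244). Next I'll zoom in for precise pixels.

```bash
cat > h.py <<'E'
import numpy as np,cv2
from scipy.spatial.transform import Rotation as R
CAM={'side':(49.69349932561116,276.9151023120338,203.06015741305546,[0.15450968,-0.7834902,0.70290423],[0.96654349,-0.24663216,-0.46646954]),
'top':(52.91072614542712,275.9955696420458,211.87015911803772,[0.40814171,0.00950977,1.14926922],[0.13819543,-0.14978611,-1.56043926])}
def proj(n,P):
    fy,cx,cy,t,a=CAM[n];f=210/np.tan(np.radians(fy/2))
    p=(np.atleast_2d(P)-t)@R.from_rotvec(a).as_matrix()
    return np.c_[cx-f*p[:,0]/p[:,2],cy+f*p[:,1]/p[:,2]]
def ray(n,uv,z):
    fy,cx,cy,t,a=CAM[n];f=210/np.tan(np.radians(fy/2))
    d=R.from_rotvec(a).as_matrix()@[(uv[0]-cx)/f,-(uv[1]-cy)/f,-1]
    return np.array(t)+d*(z-t[2])/d[2]
E
python3 - <<'E'
import cv2,numpy as np
from h import *
def crop(n,x,y,w,h,s):
    im=cv2.imread(f"pics/{n}0.png")[y:y+h,x:x+w]
    im=cv2.resize(im,None,fx=s,fy=s,interpolation=cv2.INTER_CUBIC)
    im=cv2.convertScaleAbs(im,alpha=1.5,beta=20)
    for k in range(0,w,10):
        cv2.line(im,(k*s,0),(k*s,6),(0,255,255));cv2.putText(im,str(x+k),(k*s,16),0,.33,(0,255,255))
    for k in range(0,h,10):
        cv2.line(im,(0,k*s),(6,k*s),(0,255,255));cv2.putText(im,str(y+k),(8,k*s+4),0,.33,(0,255,255))
    o=np.zeros((300,400,3),np.uint8);im=im[:300,:400];o[:im.shape[0],:im.shape[1]]=im;return o
cv2.imwrite("pics/m.png",np.vstack([np.hstack([crop('top',285,204,100,75,4),crop('top',175,200,66,50,6)]),np.hstack([crop('side',245,235,100,75,4),crop('side',210,145,80,75,4)])]))
for n,d in {'top':{'red':(311,244),'green':(311,226),'bl1':(330,248),'bl2':(355,250),'wh':(354,234)},'side':{'red':(274,251),'green':(293,245),'bl1':(281,267),'bl2':(294,287),'wh':(316,279)}}.items():
    for k,v in d.items(): print(n,k,ray(n,v,.054).round(3))
# colour masks: cap centroids, pads
for n in('top','side'):
    hsv=cv2.cvtColor(cv2.imread(f"pics/{n}0.png"),cv2.COLOR_BGR2HSV)
    for nm,lo,hi in(('red',0,5),('orange',6,16),('green',50,75),('blue',105,125)):
        m=((hsv[...,0]>=lo)&(hsv[...,0]<=hi)&(hsv[...,1]>140)&(hsv[...,2]>70)).astype('uint8')
        N,_,st,c=cv2.connectedComponentsWithStats(m)
        print(n,nm,[(c[i].round(1).tolist(),int(st[i,4])) for i in range(1,N) if 8<st[i,4]<130 and c[i][0]>150 and c[i][1]>130])
E
```

```text
top red [ 0.527 -0.09   0.054]
top green [ 0.574 -0.09   0.054]
top bl1 [ 0.517 -0.139  0.054]
top bl2 [ 0.512 -0.204  0.054]
top wh [ 0.554 -0.203  0.054]
side red [ 0.529 -0.09   0.054]
side green [ 0.577 -0.092  0.054]
side bl1 [ 0.517 -0.144  0.054]
side bl2 [ 0.51  -0.21   0.054]
side wh [ 0.562 -0.212  0.054]
top red [([310.2, 243.3], 32), ([415.9, 262.8], 77)]
top orange [([188.1, 216.5], 22)]
top green [([310.5, 225.1], 31)]
top blue [([268.2, 131.9], 9), ([241.4, 136.2], 122), ([346.6, 146.4], 85), ([330.0, 248.0], 41), ([354.9, 250.0], 42)]
side red [([273.8, 252.6], 78)]
side orange [([292.5, 253.4], 10), ([273.9, 259.2], 19), ([280.5, 275.4], 10), ([315.2, 287.6], 14), ([294.0, 295.2], 14)]
side green [([292.5, 246.1], 55), ([441.9, 388.9], 51), ([436.7, 393.1], 22), ([451.2, 397.5], 42), ([442.2, 397.6], 16), ([467.3, 409.0], 121)]
side blue [([386.4, 214.6], 110), ([280.3, 267.6], 75), ([294.2, 287.2], 82)]
```

View pics/m.png

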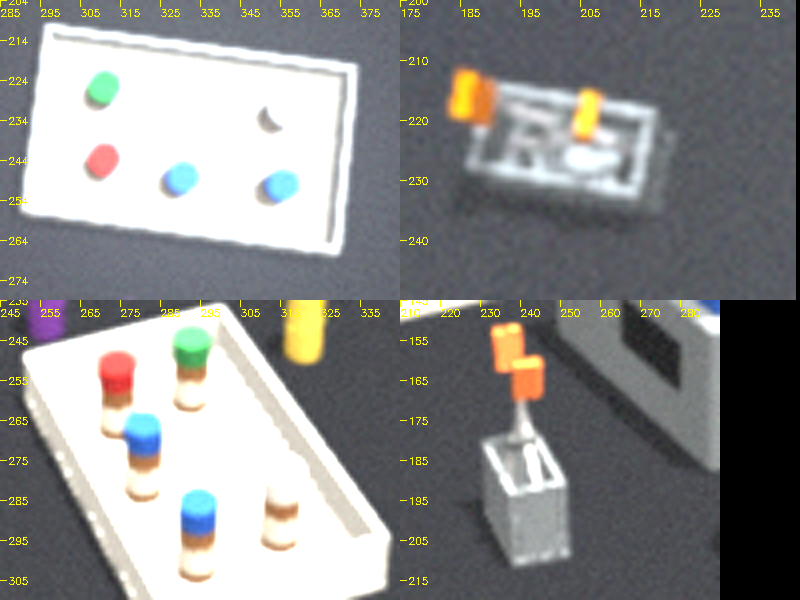

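The montage gives the tray corners, caddy corners, pads (top view (186.8,216) and (206.2,219); side view (237,157) and (242,165)) and all the caps. Next I'll fit the poses to these pixels.

```bash
cat > fit.py <<'E'
from h import *
from scipy.optimize import least_squares
def fit(obs,x0):
    def res(p):
        c,s=np.cos(p[2]),np.sin(p[2]);M=np.array([[c,-s,0],[s,c,0],[0,0,1]])
        return np.concatenate([(proj(n,M@np.array(P)+[p[0],p[1],0])[0]-np.array(uv)+.4) for n,P,uv in obs])
    r=least_squares(res,x0);return r.x,r.fun.reshape(-1,2)
a,b,h=.063,.105,.036
tray=[('top',(a,b,h),(295.5,209.5)),('top',(a,-b,h),(374.2,220.2)),('top',(-a,-b,h),(370,267.5)),('top',(-a,b,h),(290.5,257)),
('side',(-a,b,h),(250.5,248.7)),('side',(a,b,h),(300.5,236.2)),('side',(a,-b,h),(342,293))]
a,b,h=.02,.038,.06
cad=[('top',(a,b,h),(190.7,213.8)),('top',(a,-b,h),(217.5,218)),('top',(-a,-b,h),(215,233)),('top',(-a,b,h),(186.3,228)),
('side',(-a,b,h),(230.7,180)),('side',(-a,-b,h),(238.5,192.5)),('side',(a,-b,h),(251.7,189.5)),('side',(-a,-b,0),(238.7,210.7)),('side',(a,-b,0),(252.5,208))]
q=.0235
pad=[('top',(0,q,.139),(186.8,216)),('top',(0,-q,.139),(206.2,219)),('side',(0,q,.138),(237,156.7)),('side',(0,-q,.138),(241.7,164.7))]
for nm,o,x0 in(('tray',tray,[.54,-.14,0]),('caddy',cad,[.57,.2,0]),('pads',pad,[.57,.2,0])):
    p,r=fit(o,x0);print(nm,p.round(4));print(r.round(1).tolist())
for nm,t,s in(('red',(310.2,243.3),(273.8,252.6)),('green',(310.5,225.1),(292.5,246.1)),('b1',(330,248),(280.3,267.6)),('b2',(354.9,250),(294.2,287.2))):
    r=least_squares(lambda P:np.r_[proj('top',P)[0]-t,proj('side',P)[0]-s],[.52,-.1,.05]);print(nm,r.x.round(4),r.fun.round(1))
from station import ctrl
o=ctrl.get_obs();print(R.from_rotvec(o['tool_rot']).as_matrix().round(4))
E
python3 fit.py
```

```text
tray [ 0.5457 -0.1469 -0.1239]
[[0.4, 0.6], [-0.5, -0.1], [-0.5, -0.5], [-0.4, -0.3], [0.1, 0.0], [-0.4, -0.0], [0.4, 1.2]]
caddy [ 0.5817  0.1966 -0.1553]
[[-1.8, -0.9], [-0.0, -0.5], [-0.4, -0.6], [-0.4, -0.2], [-0.5, 0.2], [-0.8, 1.3], [0.3, 1.5], [0.1, 1.6], [0.3, 1.5]]
pads [ 0.5812  0.1961 -0.1586]
[[0.2, 0.1], [-0.1, 0.2], [-0.0, -0.2], [0.2, -0.3]]
red [ 0.5295 -0.0882  0.0482] [ 0. -0. -0.  0.]
green [ 0.5776 -0.0894  0.0487] [ 0.  -0.1 -0.   0. ]
b1 [ 0.5173 -0.1398  0.0487] [ 0. -0. -0.  0.]
b2 [ 0.5129 -0.2051  0.048 ] [ 0.1 -0.2 -0.1  0. ]
[[-9.065e-01  4.221e-01 -1.000e-03]
 [ 4.221e-01  9.065e-01 -1.600e-03]
 [ 2.000e-04 -1.900e-03 -1.000e+00]]
```

```bash
python3 -m handwheel '[{"gripper":-1,"offset":[-56,-25,0],"rotation":[0,0,-0.03]},{"gripper":-1,"offset":[-112,-50,0],"rotation":[0,0,-0.07]},{"gripper":-1,"offset":[-168,-75,0],"rotation":[0,0,-0.1]},{"gripper":-1,"offset":[-224,-100,0],"rotation":[0,0,-0.14]},{"gripper":-1,"offset":[-280,-126,0],"rotation":[0,0,-0.17]},{"gripper":-1,"offset":[-336,-152,0],"rotation":[0,0,-0.21]},{"gripper":-1,"offset":[-392,-177,0],"rotation":[0,0,-0.25]},{"gripper":-1,"offset":[-444,-201,0],"rotation":[0,0,-0.278]}]' 20
python3 - <<'E'
import sys
from h import *
from station import ctrl
o=ctrl.get_obs();M=R.from_rotvec(o['tool_rot']).as_matrix();print(o['tool_pos'],M.round(4).tolist(),abs(o['dq']).max())
print('need yaw -.158, have',np.arctan2(-M[0,1],M[1,1]),'offset mm',(M.T@(np.array([.5812,.1961,.119])-o['tool_pos'])*1e3).round(1))
E
```

```text
t: 1.1
tool_pos: [0.5823, 0.195, 0.2308]
tool_rot: [-0.247, -3.131, 0.0]
contact_force: [0.3, 0.4, 0.5]
opening: 0.0855
grip_force: 0.0
[0.58232923 0.19504702 0.23078209] [[-0.9877, 0.1566, -0.0006], [0.1566, 0.9877, -0.0], [0.0006, -0.0001, -1.0]] 0.8954766804610351
need yaw -.158, have -0.15727472889867894 offset mm [  1.2   0.9 111.8]
```

```bash
python3 -m handwheel '[{"gripper":-1,"offset":[0,0,0],"rotation":[0,0,0]},{"gripper":-1,"offset":[0,0,20],"rotation":[0,0,0]},{"gripper":-1,"offset":[0,0,45],"rotation":[0,0,0]},{"gripper":-1,"offset":[0,0,70],"rotation":[0,0,0]},{"gripper":-1,"offset":[0,0,90],"rotation":[0,0,0]},{"gripper":-1,"offset":[0,0,105],"rotation":[0,0,0]},{"gripper":-1,"offset":[0,0,113],"rotation":[0,0,0]},{"gripper":-1,"offset":[0,0,113],"rotation":[0,0,0]}]' 20
python3 - <<'E'
from h import *
from station import ctrl
o=ctrl.get_obs();M=R.from_rotvec(o['tool_rot']).as_matrix()
print((M.T@(np.array([.5812,.1961,.119])-o['tool_pos'])*1e3).round(1))
im=[]
for n,x,y,w,h in(('top',150,185,100,75),('side',200,120,100,75)):
    d=ctrl.get_image(n)["image"][y:y+h,x:x+w,::-1];im.append(cv2.convertScaleAbs(cv2.resize(d,None,fx=4,fy=4,interpolation=2),alpha=1.5,beta=20))
cv2.imwrite('pics/g1.png',np.hstack(im))
E
```

```text
t: 2.1
tool_pos: [0.5813, 0.197, 0.1179]
tool_rot: [-0.247, -3.131, 0.0]
contact_force: [0.1, -0.5, 0.7]
opening: 0.0852
grip_force: 0.0
[-0.1 -0.9 -1.1]
```

View pics/g1.png

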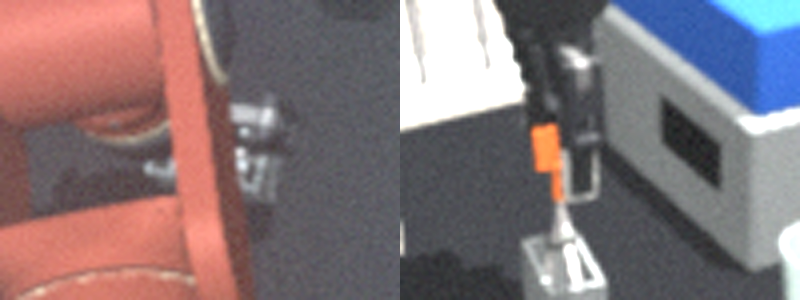

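The side view shows the far pad at (536,145) in the crop between the fingers, with the near finger in front of the near pad. The gripper is aligned, so I'll squeeze partly.

```bash
python3 -m handwheel '[{"gripper":-0.5,"offset":[0,0,0],"rotation":[0,0,0]},{"gripper":-0.3,"offset":[0,0,0],"rotation":[0,0,0]},{"gripper":-0.2,"offset":[0,0,0],"rotation":[0,0,0]},{"gripper":-0.12,"offset":[0,0,0],"rotation":[0,0,0]},{"gripper":-0.08,"offset":[0,0,0],"rotation":[0,0,0]},{"gripper":-0.08,"offset":[0,0,0],"rotation":[0,0,0]},{"gripper":-0.08,"offset":[0,0,0],"rotation":[0,0,0]},{"gripper":-0.08,"offset":[0,0,0],"rotation":[0,0,0]}]' 30
```

```text
t: 3.2
tool_pos: [0.5849, 0.1976, 0.1237]
tool_rot: [0.247, 3.123, 0.004]
contact_force: [-0.1, 0.3, 12.1]
opening: 0.0466
grip_force: 10.3
```

```bash
python3 -m handwheel '[{"gripper":-0.08,"offset":[0,0,-3],"rotation":[0,0,0]},{"gripper":-0.08,"offset":[0,0,-6],"rotation":[0,0,0]},{"gripper":-0.08,"offset":[0,0,-8],"rotation":[0,0,0]},{"gripper":-0.08,"offset":[0,0,-10],"rotation":[0,0,0]},{"gripper":-0.08,"offset":[0,0,-12],"rotation":[0,0,0]},{"gripper":-0.08,"offset":[0,0,-16],"rotation":[0,0,0]},{"gripper":-0.08,"offset":[0,0,-20],"rotation":[0,0,0]},{"gripper":-0.08,"offset":[0,0,-20],"rotation":[0,0,0]}]' 30
python3 - <<'E'
from h import *
from station import ctrl
d=ctrl.get_image('side')["image"][120:220,190:290,::-1]
cv2.imwrite('pics/g2.png',cv2.convertScaleAbs(cv2.resize(d,None,fx=5,fy=5,interpolation=2),alpha=1.6,beta=25))
E
```

```text
t: 4.2
tool_pos: [0.5819, 0.197, 0.139]
tool_rot: [0.248, 3.131, 0.0]
contact_force: [-0.1, 0.0, -1.4]
opening: 0.0463
grip_force: 5.3
```

View pics/g2.png

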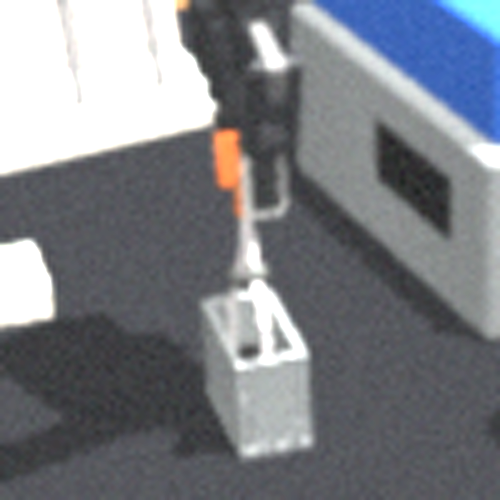

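The tongs are held and rising: wrist load 1.4 N, which fits 100 g plus play. In the crop, the pivot has cleared the caddy at (250,270). I'll lift them clear.

```bash
python3 -m handwheel '[{"gripper":-0.08,"offset":[0,0,-8],"rotation":[0,0,0]},{"gripper":-0.08,"offset":[0,0,-20],"rotation":[0,0,0]},{"gripper":-0.08,"offset":[0,0,-35],"rotation":[0,0,0]},{"gripper":-0.08,"offset":[0,0,-50],"rotation":[0,0,0]},{"gripper":-0.08,"offset":[0,0,-65],"rotation":[0,0,0]},{"gripper":-0.08,"offset":[0,0,-80],"rotation":[0,0,0]},{"gripper":-0.08,"offset":[0,0,-90],"rotation":[0,0,0]},{"gripper":-0.08,"offset":[0,0,-90],"rotation":[0,0,0]}]' 30
python3 - <<'E'
from h import *
from station import ctrl
o=ctrl.get_obs();M=R.from_rotvec(o['tool_rot']).as_matrix()
print('pos',o['tool_pos'].round(4),M.round(3).tolist())
for dd in(.003,.0,-.005):
  print(proj('side',[o['tool_pos']+M@[0,y,.114+.000+dd] for y in(-.02,0,.02)]).round(1).tolist())
d=ctrl.get_image('side')["image"];cv2.imwrite('pics/s3.png',d[...,::-1])
d=d[110:210,190:290,::-1]
cv2.imwrite('pics/g3.png',cv2.convertScaleAbs(cv2.resize(d,None,fx=6,fy=6,interpolation=2),alpha=1.6,beta=25))
E
```

```text
t: 5.25
tool_pos: [0.582, 0.1971, 0.2296]
tool_rot: [0.247, 3.13, 0.001]
contact_force: [0.9, -0.0, -1.2]
opening: 0.0463
grip_force: 5.3
pos [0.582  0.1971 0.2296] [[-0.988, 0.157, 0.002], [0.157, 0.988, 0.0], [-0.002, 0.001, -1.0]]
[[241.8, 171.6], [239.7, 168.1], [237.6, 164.8]]
[[241.7, 170.6], [239.6, 167.1], [237.6, 163.8]]
[[241.6, 168.9], [239.5, 165.5], [237.5, 162.1]]
```

View pics/g3.png

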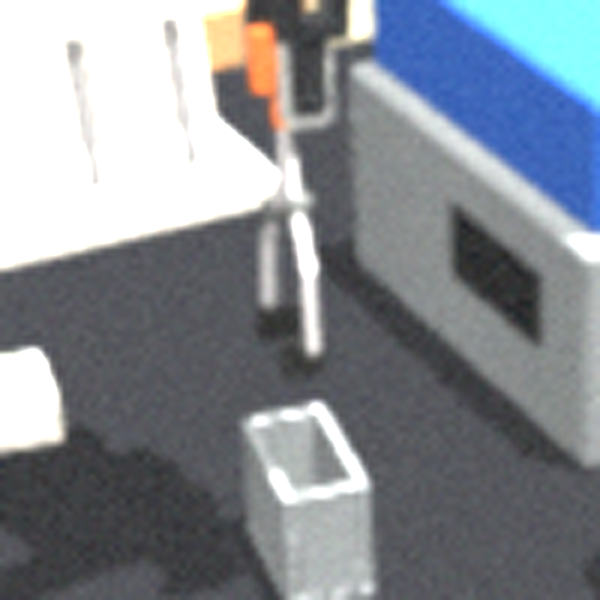

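The tongs are clear of the caddy: pivot at crop (290,205), jaws open at (277,320) and (303,360). I'll carry them above the red vial.

```bash
python3 -m handwheel '[{"gripper":-0.08,"offset":[0,-15,0],"rotation":[0,0,0]},{"gripper":-0.08,"offset":[1,-50,0],"rotation":[0,0,-0.005]},{"gripper":-0.08,"offset":[2,-100,0],"rotation":[0,0,-0.01]},{"gripper":-0.08,"offset":[4,-155,0],"rotation":[0,0,-0.016]},{"gripper":-0.08,"offset":[5,-210,0],"rotation":[0,0,-0.022]},{"gripper":-0.08,"offset":[6,-255,0],"rotation":[0,0,-0.028]},{"gripper":-0.08,"offset":[7,-280,0],"rotation":[0,0,-0.033]},{"gripper":-0.08,"offset":[7,-290,0],"rotation":[0,0,-0.033]}]' 30
python3 -m handwheel '[{"gripper":-0.08,"offset":[0,0,0],"rotation":[0,0,0]},{"gripper":-0.08,"offset":[0,0,5],"rotation":[0,0,0]},{"gripper":-0.08,"offset":[0,0,15],"rotation":[0,0,0]},{"gripper":-0.08,"offset":[0,0,25],"rotation":[0,0,0]},{"gripper":-0.08,"offset":[0,0,33],"rotation":[0,0,0]},{"gripper":-0.08,"offset":[0,0,38],"rotation":[0,0,0]},{"gripper":-0.08,"offset":[0,0,40],"rotation":[0,0,0]},{"gripper":-0.08,"offset":[0,0,40],"rotation":[0,0,0]}]' 30
python3 - <<'E'
from h import *
from station import ctrl
o=ctrl.get_obs();M=R.from_rotvec(o['tool_rot']).as_matrix()
print('pos',o['tool_pos'].round(4),M.round(3).tolist())
im=ctrl.get_image('side')["image"];t=ctrl.get_image('top')["image"]
P=lambda n,*q:proj(n,[o['tool_pos']+M@np.array(a) for a in q]).round(1).tolist()
print('jaw centre, tips, pivot, padcentres', P('side',[0,0,.108],[0,0,.114],[0,0,.043],[0,.02,-.019],[0,-.02,-.019],[0,.024,.108],[0,-.024,.108]))
print('vial axis base/top',proj('side',[[.5295,-.0882,.004],[.5295,-.0882,.054]]).round(1).tolist())
x,y=225,150
a=cv2.convertScaleAbs(cv2.resize(im[y:y+120,x:x+85,::-1],None,fx=5,fy=5,interpolation=2),alpha=1.4,beta=20)
b=cv2.convertScaleAbs(cv2.resize(t[195:315,280:355,::-1],None,fx=5,fy=5,interpolation=2),alpha=1.4,beta=20)
for im_,x,y in((a,225,150),(b,280,195)):
  for k in range(0,120,10):
    cv2.putText(im_,str(x+k),(k*5,10),0,.35,(0,255,255));cv2.putText(im_,str(y+k),(0,k*5+4),0,.35,(0,255,255))
cv2.imwrite('pics/g4.png',np.hstack([a,b]))
E
```

```text
t: 6.3
tool_pos: [0.528, -0.0901, 0.2275]
tool_rot: [-0.2, -3.134, -0.0]
contact_force: [-0.2, 0.2, -1.2]
opening: 0.0462
grip_force: 5.3
t: 7.3
tool_pos: [0.529, -0.0884, 0.1884]
tool_rot: [0.196, 3.135, -0.0]
contact_force: [-0.5, 0.9, -1.3]
opening: 0.0464
grip_force: 5.3
pos [ 0.529  -0.0884  0.1884] [[-0.992, 0.125, 0.0], [0.125, 0.992, -0.0], [-0.0, -0.0, -1.0]]
jaw centre, tips, pivot, padcentres [[273.5, 241.4], [273.5, 243.6], [273.3, 217.4], [269.5, 188.0], [276.6, 197.6], [269.6, 235.3], [277.6, 247.8]]
vial axis base/top [[273.9, 267.5], [273.7, 250.6]]
```

View pics/g4.png

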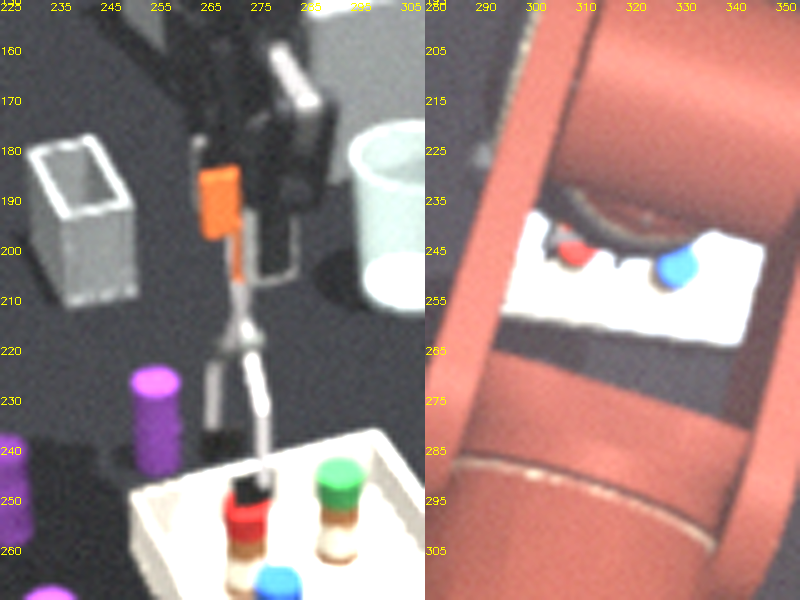

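The side view shows the far jaw at (269.5,238), the near jaw at (275,248) and the red cap axis at 273.8. The jaws sit about 2.5 mm toward −x and hang about 5 mm lower than nominal. I'll correct x, open slightly, come down to just above the cap, and look again.

```bash
python3 -m handwheel '[{"gripper":-0.1,"offset":[-1,0,0],"rotation":[0,0,0]},{"gripper":-0.12,"offset":[-2,0,3],"rotation":[0,0,0]},{"gripper":-0.12,"offset":[-2.5,0,6],"rotation":[0,0,0]},{"gripper":-0.12,"offset":[-2.5,0,9],"rotation":[0,0,0]},{"gripper":-0.12,"offset":[-2.5,0,11],"rotation":[0,0,0]},{"gripper":-0.12,"offset":[-2.5,0,11],"rotation":[0,0,0]},{"gripper":-0.12,"offset":[-2.5,0,11],"rotation":[0,0,0]},{"gripper":-0.12,"offset":[-2.5,0,11],"rotation":[0,0,0]}]' 30
python3 - <<'E'
from h import *
from station import ctrl
o=ctrl.get_obs();M=R.from_rotvec(o['tool_rot']).as_matrix()
im=ctrl.get_image('side')["image"];t=ctrl.get_image('top')["image"]
# predicted jaw outlines: inner box of each jaw, tongs grip 14.3 mm above TCP
d=o['tool_pos']; s=6
x,y=245,205
a=cv2.convertScaleAbs(cv2.resize(im[y:y+80,x:x+65,::-1],None,fx=s,fy=s,interpolation=2),alpha=1.4,beta=20)
b=cv2.convertScaleAbs(cv2.resize(t[220:270,285:335,::-1],None,fx=8,fy=8,interpolation=2),alpha=1.4,beta=20)
c=np.zeros((a.shape[0],400,3),np.uint8);c[:400]=b
cv2.imwrite('pics/g5.png',np.hstack([a,c]))
for yy in(-.027,-.015,.015,.027): print(yy,((proj('side',[d+M@[q,yy,.119] for q in(-.0095,0.0095)])-[x,y])*s).round().tolist(),((proj('top',[d+M@[0,yy,.119]])-[285,220])*8).round().tolist())
print('cap',((proj('side',[[.5295,-.0882,.054]])-[x,y])*s).round(),((proj('top',[[.5295,-.0882,.054]])-[285,220])*8).round(),d)
E
```

```text
t: 8.4
tool_pos: [0.5315, -0.0887, 0.1775]
tool_rot: [0.196, 3.135, -0.0]
contact_force: [-0.4, 0.3, -1.0]
opening: 0.0479
grip_force: 5.1
-0.027 [[229.0, 300.0], [181.0, 313.0]] [[289.0, 187.0]]
-0.015 [[217.0, 281.0], [169.0, 294.0]] [[252.0, 182.0]]
0.015 [[187.0, 234.0], [140.0, 246.0]] [[160.0, 170.0]]
0.027 [[175.0, 216.0], [128.0, 228.0]] [[124.0, 165.0]]
cap [[172. 274.]] [[203. 184.]] [ 0.53154131 -0.08872456  0.17746718]
```

View pics/g5.png

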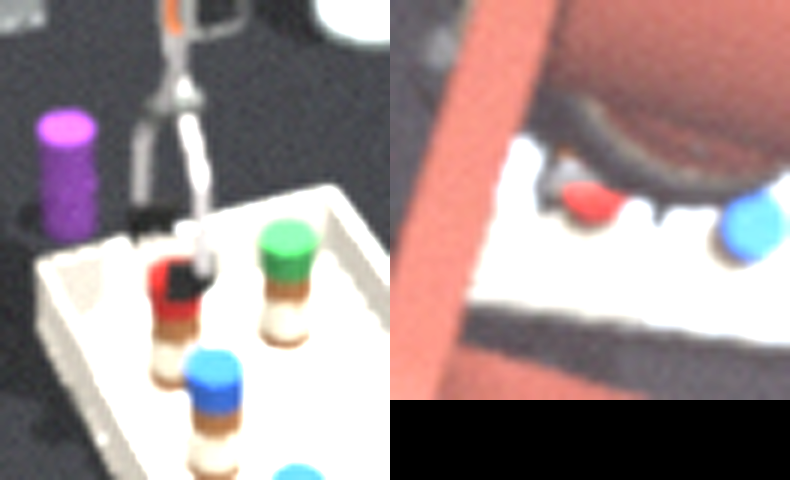

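The side crop shows the near jaw at (190,285), the far jaw at (153,225) and the cap top at (175,274). The jaw midpoint (171,~266) sits centred over the cap within about 1.5 mm. I'll come down gently and watch the force.

```bash
python3 -m handwheel '[{"gripper":-0.12,"offset":[-1,0,1],"rotation":[0,0,0]},{"gripper":-0.12,"offset":[-1,0,2],"rotation":[0,0,0]},{"gripper":-0.12,"offset":[-1,0,4],"rotation":[0,0,0]},{"gripper":-0.12,"offset":[-1,0,6],"rotation":[0,0,0]},{"gripper":-0.12,"offset":[-1,0,8],"rotation":[0,0,0]},{"gripper":-0.12,"offset":[-1,0,9],"rotation":[0,0,0]},{"gripper":-0.12,"offset":[-1,0,10],"rotation":[0,0,0]},{"gripper":-0.12,"offset":[-1,0,10],"rotation":[0,0,0]}]' 30
python3 - <<'E'
from h import *
from station import ctrl
hsv=cv2.cvtColor(ctrl.get_image('top')["image"],cv2.COLOR_RGB2HSV)
for r in range(238,252):
    print(r,''.join('R' if (h<8 or h>172) and s>110 and v>90 else '#' if v<80 else '+' if v<130 else '.' for h,s,v in hsv[r,296:328].astype(int)))
hsv=cv2.cvtColor(ctrl.get_image('side')["image"],cv2.COLOR_RGB2HSV)
for r in range(232,268):
    print(r,''.join('R' if (h<8 or h>172) and s>110 and v>90 else '#' if v<60 else '+' if v<110 else '.' for h,s,v in hsv[r,258:292].astype(int)))
E
```

```text
t: 9.5
tool_pos: [0.5324, -0.0888, 0.1672]
tool_rot: [-0.196, -3.135, -0.0]
contact_force: [-0.9, 0.1, -1.2]
opening: 0.0479
grip_force: 5.1
238 RRR....++++#####++++++++++++++++
239 RRR.....++++#####+++++++++++++++
240 RR......++..++#####+++++++++++++
241 RR......++...+#######++++++++++#
242 RR.....+++++..+########+++++++++
243 RR.....++++.RRR+############++##
244 R......+#++RRRRRRR++############
245 R......+#++RRRRRRR....##++++++#+
246 R.......++++RRRRR.....+.......+.
247 R..........++RRR......+.........
248 ............+++.................
249 .............................+..
250 .............................++.
251 ..............................++
232 ..+######++.+####+...+############
233 .++######+..+####+...+############
234 ..++#####+..+#####....+###########
235 ...+#####+..+#####....+###########
236 ..++#####+..+#####+...+###########
237 .++######+..+#####+...+########+++
238 ..+######+..+#####+....####+++....
239 .+++#####+.++######....+++........
240 ++++#####+..+#####+...............
241 .+++#####+..+####+................
242 ++++#####+++####+.................
243 +++####+
[... 262 characters left out ...]
50 ............RRRRRRRR...........+++
251 ............RRRRRRRR...........+++
252 ............RRRRR+++............++
253 ............RRR#####............++
254 ............RR+#####+.............
255 ............RR+#######............
256 .............RR#######............
257 .............RR#####+.............
258 ..............R+###+..............
259 .............+++++++..............
260 .............+++..................
261 ..................................
262 ..................................
263 ..................................
264 ..................................
265 ..................................
266 ..................................
267 ..................................
```

The vial is between the jaws with no contact force. The top view puts the jaws at columns 304 and 318 around the cap at 310, so they are about 2 mm toward −y. I'll shift 1.5 mm in +y and descend to grip height.

```bash
python3 -m handwheel '[{"gripper":-0.12,"offset":[0,0.8,0],"rotation":[0,0,0]},{"gripper":-0.12,"offset":[0,1.5,2],"rotation":[0,0,0]},{"gripper":-0.12,"offset":[0,1.5,6],"rotation":[0,0,0]},{"gripper":-0.12,"offset":[0,1.5,11],"rotation":[0,0,0]},{"gripper":-0.12,"offset":[0,1.5,16],"rotation":[0,0,0]},{"gripper":-0.12,"offset":[0,1.5,20],"rotation":[0,0,0]},{"gripper":-0.12,"offset":[0,1.5,22],"rotation":[0,0,0]},{"gripper":-0.12,"offset":[0,1.5,22],"rotation":[0,0,0]}]' 30
```

```text
t: 10.6
tool_pos: [0.5325, -0.0873, 0.1451]
tool_rot: [-0.196, -3.135, -0.0]
contact_force: [0.1, 0.5, -1.4]
opening: 0.0479
grip_force: 5.1
```

```bash
python3 -m handwheel '[{"gripper":-0.05,"offset":[0,0,0],"rotation":[0,0,0]},{"gripper":0.0,"offset":[0,0,0],"rotation":[0,0,0]},{"gripper":0.05,"offset":[0,0,0],"rotation":[0,0,0]},{"gripper":0.1,"offset":[0,0,0],"rotation":[0,0,0]},{"gripper":0.15,"offset":[0,0,0],"rotation":[0,0,0]},{"gripper":0.2,"offset":[0,0,0],"rotation":[0,0,0]},{"gripper":0.3,"offset":[0,0,0],"rotation":[0,0,0]},{"gripper":0.5,"offset":[0,0,0],"rotation":[0,0,0]}]' 35
python3 -m handwheel '[{"gripper":0.7,"offset":[0,0,0],"rotation":[0,0,0]},{"gripper":0.7,"offset":[0,0,0],"rotation":[0,0,0]},{"gripper":0.7,"offset":[0,0,0],"rotation":[0,0,0]},{"gripper":0.7,"offset":[0,0,0],"rotation":[0,0,0]},{"gripper":0.7,"offset":[0,0,-2],"rotation":[0,0,0]},{"gripper":0.7,"offset":[0,0,-5],"rotation":[0,0,0]},{"gripper":0.7,"offset":[0,0,-8],"rotation":[0,0,0]},{"gripper":0.7,"offset":[0,0,-8],"rotation":[0,0,0]}]' 35
python3 - <<'E'
from h import *
from station import ctrl
im=ctrl.get_image('side')["image"][180:290,230:330,::-1]
cv2.imwrite('pics/g6.png',cv2.convertScaleAbs(cv2.resize(im,None,fx=5,fy=5,interpolation=2),alpha=1.4,beta=20))
E
```

```text
t: 11.6
tool_pos: [0.5329, -0.0874, 0.1457]
tool_rot: [0.196, 3.135, -0.0]
contact_force: [0.4, 0.5, 1.5]
opening: 0.0322
grip_force: 34.9
t: 12.6
tool_pos: [0.5328, -0.0874, 0.1536]
tool_rot: [0.196, 3.135, -0.0]
contact_force: [1.3, -0.7, -1.6]
opening: 0.0322
grip_force: 34.8
```

View pics/g6.png

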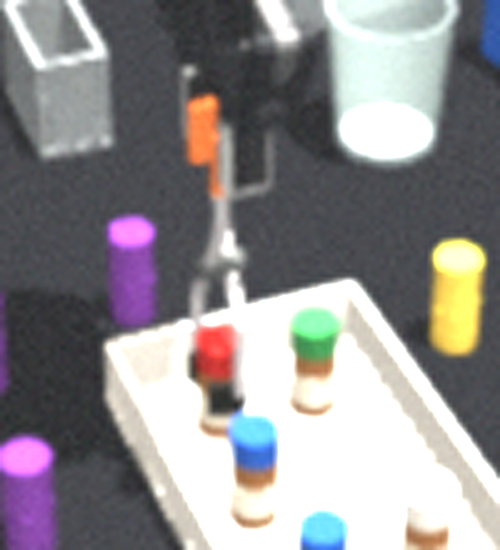

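The jaws hold the red vial at mid-height (crop (220,390)) and it is lifting. I'll raise it about 150 mm.

```bash
python3 -m handwheel '[{"gripper":0.7,"offset":[0,0,-5],"rotation":[0,0,0]},{"gripper":0.7,"offset":[0,0,-20],"rotation":[0,0,0]},{"gripper":0.7,"offset":[0,0,-45],"rotation":[0,0,0]},{"gripper":0.7,"offset":[0,0,-75],"rotation":[0,0,0]},{"gripper":0.7,"offset":[0,0,-105],"rotation":[0,0,0]},{"gripper":0.7,"offset":[0,0,-130],"rotation":[0,0,0]},{"gripper":0.7,"offset":[0,0,-145],"rotation":[0,0,0]},{"gripper":0.7,"offset":[0,0,-150],"rotation":[0,0,0]}]' 35
python3 -m handwheel '[{"gripper":0.7,"offset":[0,0,0],"rotation":[0,0,0]},{"gripper":0.7,"offset":[0,0,0],"rotation":[0,0,0]},{"gripper":0.7,"offset":[0,0,0],"rotation":[0,0,0]},{"gripper":0.7,"offset":[0,0,0],"rotation":[0,0,0]},{"gripper":0.7,"offset":[0,0,0],"rotation":[0,0,0]},{"gripper":0.7,"offset":[0,0,0],"rotation":[0,0,0]},{"gripper":0.7,"offset":[0,0,0],"rotation":[0,0,0]},{"gripper":0.7,"offset":[0,0,0],"rotation":[0,0,0]}]' 35
python3 - <<'E'
from h import *
from station import ctrl
im=ctrl.get_image('side')["image"][110:310,200:360,::-1]
cv2.imwrite('pics/g7.png',cv2.convertScaleAbs(cv2.resize(im,None,fx=3,fy=3,interpolation=2),alpha=1.4,beta=20))
E
```

```text
t: 13.65
tool_pos: [0.533, -0.0874, 0.3048]
tool_rot: [0.196, 3.133, -0.001]
contact_force: [1.0, -0.0, -2.1]
opening: 0.0325
grip_force: 34.9
t: 14.65
tool_pos: [0.5327, -0.0873, 0.3033]
tool_rot: [0.196, 3.135, -0.0]
contact_force: [-0.4, -0.4, -0.8]
opening: 0.0326
grip_force: 34.9
```

View pics/g7.png

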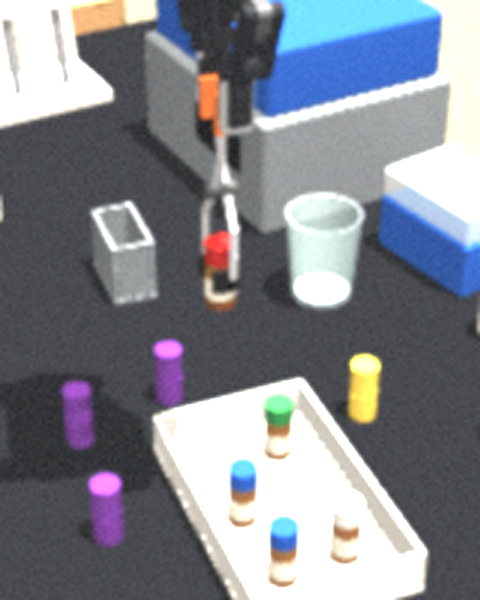

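The vial hangs upright in the jaws at crop (220,280), with its base about 16 cm up, and the other four vials are still standing in the tray. I'm handing in.

```bash
python3 -c "
from station import ctrl
print(ctrl.finish_job())"
```

```text
the job is handed in; nothing more can be done
None
```

The job is handed in at about 15 s: the tongs hold the red-capped vial upright and still, with its base about 16 cm above the bench, and the other four vials are still standing in the tray.

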